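# Sweep the copper blanks off the work board into the catch tray

### The arm

A 7-joint arm with a two-finger parallel gripper is mounted at the origin on the work surface. World frame = base frame: x ahead of the robot, y to its left, z up, the work surface at z = 0. Lengths are in m, angles in rad, forces in N, time in s.
With the tool pointing down it reaches from about 0.425 to 0.95 m from the base axis. Payload 4.7 kg.
Tool frame: the origin (TCP) lies at the very end of the fingers, on their centre line; the grasp point (between the pads) lies 19 mm behind it (ctrl.tcp_to_grasp is the distance from the TCP to the grasp point, in m); x points along the fingers, z is the direction in which the jaws open and shut, and the axes are right-handed (so a half turn about x gives the same grasp; the last joint's range is limited). The gripper opens to 87 mm and grips with 3 to 60 N. Pads are 19 mm wide; open, the fingers measure 117 mm over their backs; the gripper's body (75 mm by 190 mm) begins 51 mm behind the grasp point.
Start: joints at [1.127, 0.469, -0.049, 1.532, 0.024, 1.141, -0.082], TCP at [0.272, -0.618, 0.223] pointing down, gripper open.
Joint ranges: [-2.59, 2.59], [-0.33, 1.99], [-1.39, 1.29], [0.1, 2.45], [-1.04, 4.18], [0.21, 1.99], [-2.66, 2.66]. Speed limits (rad/s): [2.57, 2.57, 3.14, 3.14, 3.14, 3.14, 3.14].

### API

Orientations are given as [roll, pitch, yaw] about the fixed x, y, z axes, in that order (R = Rz(yaw) Ry(pitch) Rx(roll)).
In Python, from plant import ctrl, fingers, eyes, ticket gives the robot as it stands. Calls block until the motion is done:
- ctrl.move_to(position, orientation): joint-space move of the TCP to a pose.
- ctrl.move_l(position, velocity=0.15, rotation=None, contact_N=None): straight line of the TCP; rotation=None keeps the orientation; velocity is the mean speed in m/s. With contact_N (N) it stops when the force on the tool has changed by that much, and returns True; else False.
- ctrl.set_joints(angles): joint-space move.
- fingers.gripper_to(opening): finger opening in m; the grip force is fixed at half the most; returns when the fingers have stopped.
- ctrl.dwell(seconds).
- ctrl.ik(position, orientation): joint angles nearest the present ones, or None.
- ctrl.get_state(): the state.
- eyes.camera(name): name is "scene" or "top" or "wrist"; returns the picture (400x640x3 uint8, red, green, blue); there is no depth.
- eyes.get_calibration(name): a dict with "intrinsics" (3x3 intrinsics, pixels), "dist_coeffs" ([k1, k2, p1, p2, k3] as OpenCV has them; the pictures are not rectified), "camera_from_world" (4x4, takes a point from world to camera coordinates). Camera axes: x right, y down, z forward; pixel columns grow to the right and rows downward; lengths in m; the calibration is good to about 2 mm. A picture is of the moment at which its call begins: read the wrist's pose just before it. get_calibration takes no time and is no camera call; for the wrist camera it gives the pose at the moment of the call.
A pose or a line that the arm cannot do raises ctrl.PlanningError and nothing moves.
- ticket.finish_job(): hands the job in, once; it reports no verdict.
Trained networks look in the newest picture that a camera, given by its name, has taken for a name from the list of things; names that differ only in an ending like _2 or _b are one class to them, and where a whole thing is asked for, a point or a joint stands for the part that bears it (a point fixed in the world has none). Each returns a list of dicts, best first, with "conf" (0 to 1); they miss things now and then, are a little off and sometimes report something else, mostly with a low value. They report only what shows in the picture. A call takes as long as a camera call.
- eyes.search_frame(query, camera): "location" ([column, row] as shares, 0 to 1, of the picture: columns of its width, rows of its height, amid what is visible of it).
- eyes.cut_out(query, camera): "region" (400x640 bool, what is visible of it) and "location" ([column, row] as shares, 0 to 1, of the picture: columns of its width, rows of its height, amid what is visible of it).
The state is a dict: "t": time; "joint_pos": joint angles; "joint_velocities": joint speeds; "tau": joint torques, N m; "ee_pos": TCP position; "orientation": TCP orientation; "ft_force": force on the tool from outside, world axes, zero at the start; "wrist_torque": the same for the moment, N m; "grip_width": finger opening in m.
Only numpy, scipy, OpenCV 4.12 (cv2) and the standard library are available. Lean on these libraries where they do the work, as an engineer would, in place of code of your own. Each camera call takes 0.05 s, during which the arm holds its last target. There are 200 camera calls.

### The job

Clear the work board: use the fingertips like a brush to sweep the three small copper pieces (the ring, the round disc and the square plate), in any order, sideways off the board so that they drop into the open metal tray standing against its side. Push them along the board, never pick them up, and leave the stepped wooden mandrel on the board, and the flat copper collar and the white saucer on the bench, standing where they are.

Things in the scene. Friction and masses are not known exactly. Their poses are not given: they have to be found in the camera images.
- board: Fixed raised plywood work board with a paper drawing on it: 270 mm (its x) by 260 mm (its y), flat top without rims 50 mm above its origin, which is the centre of its underside on the bench. The open tray stands against one of its two y sides (+y or -y, differs from run to run), the low wooden pattern box against the other.
- tray: Fixed open-topped aluminium catch tray, 270 mm (x) by 110 mm (y) by 42 mm high, walls and floor about 4 mm; origin at the centre of its underside. Its axes are parallel to the board's and its long side stands 1 mm from the board's +y or -y side, covering that whole side: tray centre is 186 mm from the board centre. Its rim is 8 mm below the board's top.
- pattern_box: Fixed closed wooden box, 270 mm (x) by 110 mm (y) by 41 mm high, against the board's side opposite to the tray; not part of the job. Origin at the centre of its underside.
- ring: Loose copper ring lying flat on the board: 36 mm outer and 20 mm inner diameter, 12 mm high, 50 to 105 g. Origin at the centre of its underside.
- disc: Loose solid copper disc lying flat on the board: 34 mm diameter, 10 mm high, 55 to 112 g. Origin at the centre of its underside.
- square: Loose square copper plate lying flat on the board: 28 by 28 mm, 10 mm high, any yaw, 49 to 98 g. Origin at the centre of its underside.
- mandrel: Loose stepped wooden mandrel (three round steps of 38, 30 and 22 mm diameter), 60 mm tall, standing upright on the board among the copper pieces; must stay. Origin at the centre of its underside. The mandrel and the three copper pieces stand each in a lane of its own along the board's y: lane centres at board x of about -97, -32, +32 and +97 mm, within 7 mm; which is in which lane differs, as does the place along the lane (y within 70 mm of the board's centre).
- collar: Loose flat copper collar (a plain ring 110 mm across with a 60 mm hole, 18 mm high) lying on the bench well to the left (+y) of the board; must stay. Origin at the centre of its underside.
- saucer: Loose white ceramic saucer, 110 mm across, 18 mm high, on the bench well to the right (-y) of the board; must stay. Origin at the centre of its underside.

How it is judged:
At the end, for the whole second after the job is handed in: The origins of ring, disc and square all lie within the tray's outline and lower than 35 mm above the bench, at rest (under 20 mm/s); the mandrel is upright (within 0.2 rad) and it, the collar and the saucer are within 15 mm of where they started (x of ring in the frame of tray between -0.135 and 0.135 m and y of ring in the frame of tray between -0.055 and 0.055 m and height (world z) of each of ring, disc, square below 0.035 m and linear speed of each of ring, disc, square below 0.02 m/s and x of disc in the frame of tray between -0.135 and 0.135 m and y of disc in the frame of tray between -0.055 and 0.055 m and x of square in the frame of tray between -0.135 and 0.135 m and y of square in the frame of tray between -0.055 and 0.055 m and distance of each of mandrel, collar, saucer from where it was at the start of the episode below 0.015 m and angle between mandrel's own z axis and vertical below 0.2 rad); the robot touches nothing.
It fails at once if the ring is lifted or carried instead of pushed (its underside centre rises more than 20 mm above the board's top, or more than 6 mm while level) (height (world z) of ring above 0.07 m or (height (world z) of ring above 0.056 m and angle between ring's own z axis and vertical below 0.15 rad)).
It fails at once if the disc is lifted or carried instead of pushed (its underside centre rises more than 20 mm above the board's top, or more than 6 mm while level) (height (world z) of disc above 0.07 m or (height (world z) of disc above 0.056 m and angle between disc's own z axis and vertical below 0.15 rad)).
It fails at once if the square is lifted or carried instead of pushed (its underside centre rises more than 20 mm above the board's top, or more than 6 mm while level) (height (world z) of square above 0.07 m or (height (world z) of square above 0.056 m and angle between square's own z axis and vertical below 0.15 rad)).
It fails at once if the mandrel is lifted, moved more than 15 mm or tipped over (distance of mandrel from where it was at the start of the episode above 0.015 m or angle between mandrel's own z axis and vertical above 0.5 rad).
It fails at once if the collar or the saucer is moved more than 15 mm (distance of any of collar, saucer from where it was at the start of the episode above 0.015 m).
It also fails if it takes over 64 s, if anything falls off the work surface, if the arm or the gripper's body presses on something with over 40 N, if the wrist force passes 120 N, or if a joint passes its speed limit or range.

## Working session

There is one attempt and no reset: what is moved stays moved. The work goes in short steps, each a Python script; the robot and the scene stay as the last script left them, time stands still between calls to the robot, and variables do not carry over. Pictures are saved under pics/ and viewed, about 8 in all and at most 12, crops included, and the job is handed in when it is done.

```bash
mkdir -p pics; ls
cat > h.py <<'E'
import numpy as np, cv2
from plant import ctrl, fingers, eyes, ticket
def ray(cam,px):
    c=eyes.get_calibration(cam);K=np.array(c["intrinsics"],float);T=np.array(c["camera_from_world"])
    u=cv2.undistortPoints(np.array([[px]],float),K,np.array(c["dist_coeffs"],float))[0,0]
    R=T[:3,:3];return -R.T@T[:3,3], R.T@np.array([u[0],u[1],1])
def onz(cam,px,z):
    o,d=ray(cam,px);return o+d*(z-o[2])/d[2]
def tri(a,b):
    (o1,d1),(o2,d2)=a,b
    s=np.linalg.lstsq(np.c_[d1,-d2],o2-o1,rcond=None)[0]
    p,q=o1+s[0]*d1,o2+s[1]*d2
    return (p+q)/2,np.linalg.norm(p-q)
def save(n,im): cv2.imwrite(f"pics/{n}.png",im[:,:,::-1])
E
python3 - <<'E'
from h import *
np.set_printoptions(precision=4,suppress=True)
print(ctrl.get_state())
for c in("top","scene"):
    im=eyes.camera(c);save(c+"0",im)
Z=dict(board=.05,tray=.042,pattern_box=.041,ring=.062,disc=.06,square=.06,mandrel=.06,collar=.018,saucer=.018)
for n in Z:
    r={}
    for c in("top","scene"):
        d=eyes.cut_out(n,c)
        for e in d[:2]:
            p=np.array(e["location"])*[640,400]
            print(n,c,round(e["conf"],2),p,onz(c,p,Z[n]),e["region"].sum())
        if d:r[c]=ray(c,np.array(d[0]["location"])*[640,400])
    if len(r)==2:print("   tri",*tri(r["top"],r["scene"]))
E
```

```text
pics
{'t': 0.0, 'joint_pos': array([ 1.1271,  0.4695, -0.0486,  1.5337,  0.0241,  1.141 , -0.0823]), 'joint_velocities': array([-0.0002,  0.0006,  0.0004, -0.0002,  0.    ,  0.0018,  0.0011]), 'tau': array([  0.0009, -50.7976,  -0.0806, -23.6153,  -0.0613,   0.0379,
         0.0002]), 'ee_pos': array([ 0.2718, -0.6172,  0.2215]), 'orientation': array([-3.1003,  1.5688,  2.027 ]), 'ft_force': array([0.7965, 0.2631, 0.2093]), 'wrist_torque': array([-0.04  ,  0.0595, -0.0324]), 'grip_width': 0.08717831089755865}
board top 0.67 [309.696 203.28 ] [ 0.5577 -0.002   0.05  ] 8557
board scene 0.85 [315.584 208.2  ] [0.5735 0.0037 0.05  ] 8624
   tri [ 0.5621 -0.0035  0.0281] 0.004083653467835138
tray top 0.7 [377.984 196.4  ] [ 0.5734 -0.1912  0.042 ] 3834
tray scene 0.93 [256.896 177.6  ] [ 0.5963 -0.1873  0.042 ] 3014
   tri [ 0.5813 -0.1995  0.0146] 0.011191724645516992
pattern_box top 0.73 [244.48 209.68] [0.5457 0.1789 0.041 ] 3763
pattern_box scene 0.92 [371.008 249.68 ] [0.5745 0.1804 0.041 ] 4873
   tri [0.5539 0.1786 0.0043] 0.013303994230182156
ring top 0.58 [319.488 191.8  ] [ 0.587  -0.0296  0.062 ] 96
ring scene 0.65 [298.304 202.48 ] [ 0.5941 -0.0367  0.062 ] 97
   tri [ 0.5904 -0.0336  0.0596] 0.009893536648013058
disc top 0.6 [300.608 212.   ] [0.533  0.0231 0.06  ] 114
mandrel top 0.47 [328.192 238.92 ] [ 0.4581 -0.0496  0.06  ] 121
mandrel scene 0.48 [329.408 169.92 ] [ 0.4603 -0.042   0.06  ] 250
   tri [ 0.4572 -0.0477  0.0527] 0.005216492579946857
collar top 0.77 [152.896 211.28 ] [0.5505 0.4444 0.018 ] 864
collar scene 0.88 [481.28 299.8 ] [0.5059 0.4444 0.018 ] 1496
   tri [0.5403 0.4316 0.0761] 0.015216256277244185
saucer top 0.84 [475.392 227.   ] [ 0.4836 -0.4644  0.018 ] 1128
saucer scene 0.64 [222.08 114.32] [ 0.4785 -0.462   0.018 ] 691
   tri [ 0.4816 -0.4612  0.0216] 0.00498036123813306
```

Run:
```python
import cv2
a=cv2.imread("pics/top0.png")[110:300,190:430];b=cv2.imread("pics/scene0.png")[110:310,200:440]
cv2.imwrite("pics/c0.png",cv2.resize(a,None,fx=3.3,fy=3.1))
cv2.imwrite("pics/s0.png",cv2.resize(b,None,fx=3.3,fy=3))
```

```text
(no output)
```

View pics/c0.png

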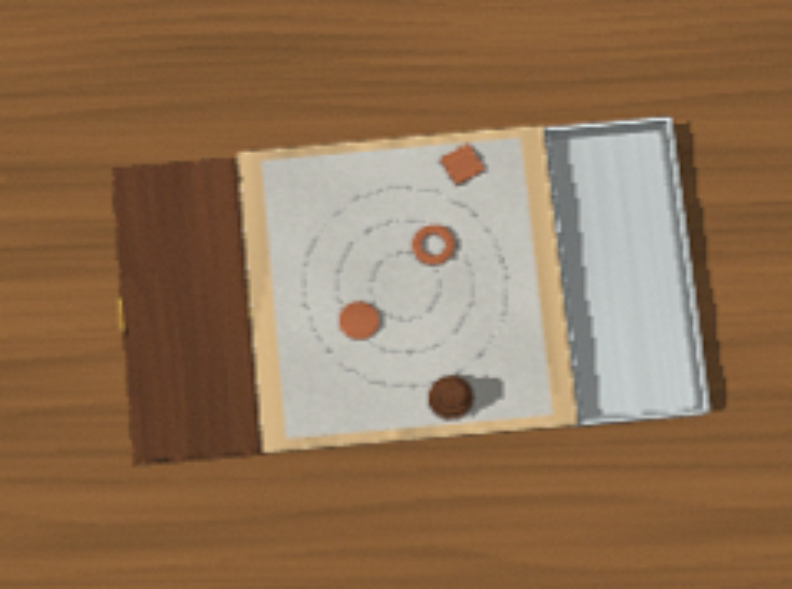

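View pics/s0.png

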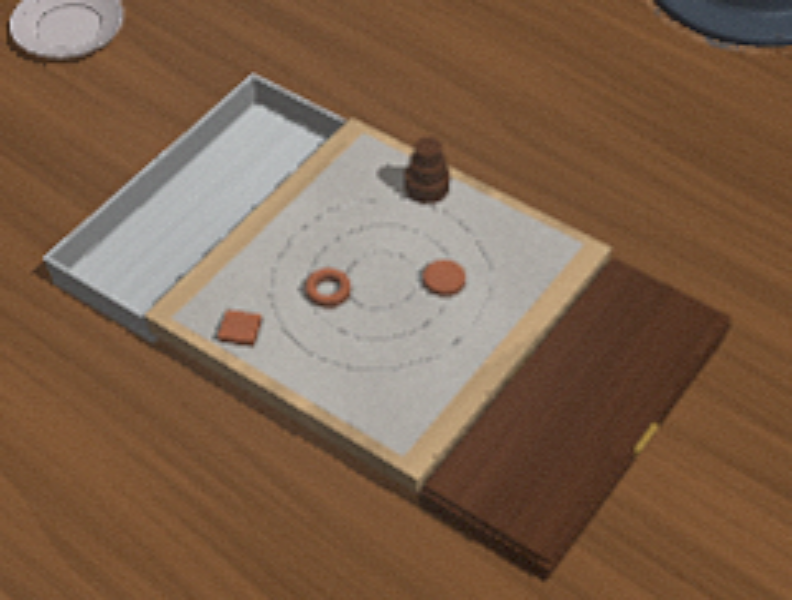

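The tray is on the −y side. From the mandrel outward, the lanes hold the mandrel, disc, ring and square. Top crop pixels: square (463,165), ring (434,245), disc (361,320), mandrel (451,397). I'll measure them from both views.

Run:
```python
from h import *
np.set_printoptions(precision=4,suppress=True)
T=lambda u,v:[190+u/3.3-.35,110+v/3.1-.35]
S=lambda u,v:[200+u/3.3-.35,110+v/3-.35]
P=dict(square=((463,163),(240,325),.06),ring=((434,244),(327,286),.062),disc=((361,320),(444,275),.06),mandrel=((451,396),(429,146),.11),
 c_mm=((263,453),(607,248),.05),)
P={k:P[k] for k in P}
P["c_pp"]=((240,152),(420,485),.05);P["c_pm"]=((545,128),(150,317),.05);P["c_mm2"]=((578,425),(352,120),.05)
t={}
for n,(a,b,z) in P.items():
    p,e=tri(ray("top",T(*a)),ray("scene",S(*b)))
    A,B=onz("top",T(*a),z),onz("scene",S(*b),z);t[n]=(A+B)/2
    print(n,"tri",p,round(e,4),"top",A[:2],"scene",B[:2])
c=np.array([t[k][:2] for k in("c_mm","c_pp","c_pm","c_mm2")])
ctr=c.mean(0);ex=((c[1]+c[2])-(c[0]+c[3]))/2;ey=((c[0]+c[1])-(c[2]+c[3]))/2
yx=np.arctan2(ex[1],ex[0]);yy=np.arctan2(-ey[0],ey[1]);yaw=(yx+yy)/2
print("board",ctr,np.linalg.norm(ex),np.linalg.norm(ey),yx,yy)
R=np.array([[np.cos(yaw),-np.sin(yaw)],[np.sin(yaw),np.cos(yaw)]])
for n in("square","ring","disc","mandrel"):print(n,(t[n][:2]-ctr)@R)
for k in(0,np.pi):
  for bx,by in((-32,80),(97,60),(-32,-165),(97,-165)):
    w=ctr+R@np.array([bx,by])/1e3
    print(k,bx,by,w,[ctrl.ik([*w,z],[0,np.pi/2,yaw+k]) for z in(.054,)])
```

```text
square tri [ 0.6691 -0.0597  0.0573] 0.0026 top [ 0.6693 -0.0607] scene [ 0.6694 -0.0573]
ring tri [ 0.597  -0.0339  0.0564] 0.0014 top [ 0.5964 -0.0344] scene [ 0.5991 -0.0308]
disc tri [0.5304 0.0287 0.0563] 0.0028 top [0.5307 0.0274] scene [0.5316 0.0313]
mandrel tri [ 0.459  -0.0434  0.1071] 0.0002 top [ 0.4588 -0.0434] scene [ 0.4608 -0.0419]
c_mm tri [0.4177 0.11   0.0453] 0.0023 top [0.4169 0.1105] scene [0.4213 0.1103]
c_pp tri [0.6878 0.1306 0.0399] 0.0057 top [0.6868 0.1271] scene [0.6897 0.1356]
c_pm tri [ 0.7027 -0.1298  0.0396] 0.0063 top [ 0.7022 -0.1313] scene [ 0.7044 -0.1213]
c_mm2 tri [ 0.435  -0.1484  0.0421] 0.0019 top [ 0.4352 -0.1484] scene [ 0.4395 -0.143 ]
board [ 0.562  -0.0075] 0.2682821487515894 0.25743588657210004 0.0752567026459618 0.06452834501934565
square [ 0.1035 -0.0588]
ring [ 0.0339 -0.0275]
disc [-0.0282  0.039 ]
mandrel [-0.1044 -0.0279]
0 -32 80 [0.5245 0.07  ] [array([ 0.2618,  0.5263, -0.6095,  2.0032,  0.439 ,  0.7432, -0.5443])]
0 97 60 [0.6546 0.0591] [array([ 0.2651,  0.6995, -0.6161,  1.6939,  0.4916,  0.9079, -0.4799])]
0 -32 -165 [ 0.5416 -0.1744] [array([ 0.6004,  0.5485, -0.479 ,  1.9163,  0.356 ,  0.7607, -0.01  ])]
0 97 -165 [ 0.6703 -0.1654] [array([ 0.4894,  0.7072, -0.4661,  1.6133,  0.3782,  0.9121, -0.0446])]
3.141592653589793 -32 80 [0.5245 0.07  ] [array([ 0.6235,  0.7937, -1.1819,  1.9856,  0.8914,  1.0122,  2.2123])]
3.141592653589793 97 60 [0.6546 0.0591] [array([-0.8289,  0.9153,  1.104 ,  1.7623, -0.9277,  1.0857, -2.464 ])]
3.141592653589793 -32 -165 [ 0.5416 -0.1744] [array([-0.5096,  0.7955,  1.1067,  1.9789, -0.8917,  0.9628, -2.0155])]
3.141592653589793 97 -165 [ 0.6703 -0.1654] [array([-0.4639,  0.9574,  1.1032,  1.6755, -0.9392,  1.1299, -2.1568])]
```

Triangulated heights (about 0.057 for piece tops, 0.107 for the mandrel) and lane positions match the given sizes to within a few mm. I'll start with the disc and probe the board height on the first descent.

```bash
cat >> h.py <<'E'
yaw=.07;ctr=np.array([.562,-.0075]);R=np.array([[np.cos(yaw),-np.sin(yaw)],[np.sin(yaw),np.cos(yaw)]])
O=[0,np.pi/2,yaw]
W=lambda bx,by,z:[*(ctr+R@np.array([bx,by])),z]
def sweep(bx,y0,z,end=-.152,v=.07):
    f0=ctrl.get_state()["ft_force"]
    ctrl.move_l(W(bx,end,z),velocity=v)
    s=ctrl.get_state();print("end",s["t"],s["ee_pos"],s["ft_force"]-f0)
    ctrl.move_l(W(bx,end,.16),velocity=.2)
E
python3 - <<'E'
from h import *
np.set_printoptions(precision=4,suppress=True)
fingers.gripper_to(.012)
y0=.039+.017+.0095+.02
ctrl.move_to(W(-.028,y0,.16),O)
ctrl.move_l(W(-.028,y0,.07),velocity=.15)
hit=ctrl.move_l(W(-.028,y0,.045),velocity=.02,contact_N=4)
s=ctrl.get_state();print(hit,s["t"],s["ee_pos"],s["orientation"],s["grip_width"],s["ft_force"])
zb=s["ee_pos"][2]
z=zb+.0035
if hit and .045<zb<.055:
    ctrl.move_l(W(-.028,y0,z),velocity=.05)
    sweep(-.028,y0,z)
for c in("top","scene"): save(c+"1",eyes.camera(c))
print(ctrl.get_state()["t"])
a=cv2.imread("pics/top1.png")[140:270,220:420];b=cv2.imread("pics/scene1.png")[110:310,200:440]
cv2.imwrite("pics/m1.png",np.hstack([cv2.resize(a,(400,360)),cv2.resize(b,(400,360))]))
E
```

```text
True 6.6667 [0.528  0.0758 0.0504] [-2.6497  1.57   -2.5798] 0.012168193807199237 [-0.5099 -1.1692  4.6584]
end 10.4583 [ 0.5447 -0.1609  0.054 ] [-0.2819 -1.4581  0.0298]
11.2417
```

View pics/m1.png

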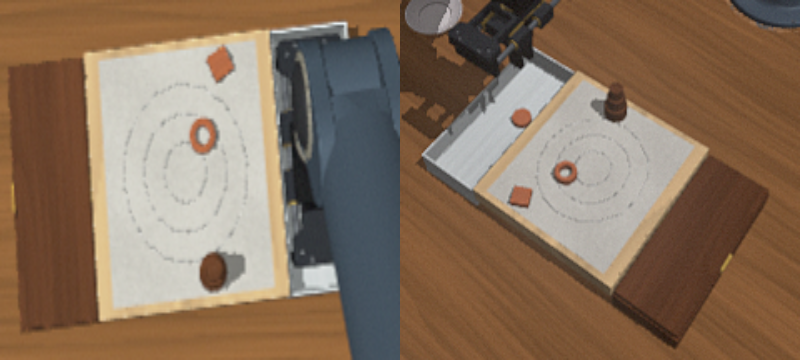

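The disc lies in the tray (right view, around 522,118), and the mandrel, ring and square haven't moved. The probe put the board at z=0.0504. Ring and square are next.

Run:
```python
from h import *
np.set_printoptions(precision=4,suppress=True)
z=.054
for bx,y0 in((.034,-.0275+.018+.0095+.02),(.1025,-.0588+.020+.0095+.02)):
    ctrl.move_l(W(bx,y0,.16),velocity=.2)
    if ctrl.move_l(W(bx,y0,z),velocity=.08,contact_N=8): print("unexpected contact",ctrl.get_state()["ee_pos"]);break
    sweep(bx,y0,z)
ctrl.move_l(W(.03,.19,.3),velocity=.25)
for c in("top","scene"): save(c+"2",eyes.camera(c))
Z=dict(ring=.016,disc=.014,square=.014,mandrel=.1,collar=.018,saucer=.018)
for n in Z:
    for c in("top","scene"):
        for e in eyes.search_frame(n,c)[:1]:
            p=np.array(e["location"])*[640,400];w=onz(c,p,Z[n]);print(n,c,round(e["conf"],2),p,w[:2],"board",(w[:2]-ctr)@R)
print(ctrl.get_state()["t"])
a=cv2.imread("pics/top2.png")[140:270,220:420];b=cv2.imread("pics/scene2.png")[110:310,200:440]
cv2.imwrite("pics/m2.png",np.hstack([cv2.resize(a,(400,360)),cv2.resize(b,(400,360))]))
```

```text
end 16.3917 [ 0.6066 -0.1564  0.054 ] [-0.3921 -0.2687  0.304 ]
end 21.6833 [ 0.6749 -0.1515  0.0541] [-0.7406 -0.3935 -0.5807]
ring top 0.17 [476.608 227.8  ] [ 0.4814 -0.4684] board [-0.1127 -0.4542]
disc top 0.63 [374.272 206.   ] [ 0.5507 -0.1834] board [-0.0236 -0.1747]
disc scene 0.68 [271.296 175.6  ] [ 0.5529 -0.1782] board [-0.021  -0.1696]
square top 0.44 [367.104 166.52 ] [ 0.6649 -0.168 ] board [ 0.0914 -0.1673]
square scene 0.61 [244.48 208.6 ] [ 0.6792 -0.1577] board [ 0.1064 -0.158 ]
mandrel top 0.71 [325.696 235.68 ] [ 0.464  -0.0422] board [-0.1002 -0.0278]
mandrel scene 0.73 [486.016 302.6  ] [0.5485 0.4465] board [0.0183 0.4538]
collar top 0.87 [144.192 220.6  ] [0.5245 0.4689] board [-0.0041  0.4778]
collar scene 0.6 [482.304 298.12 ] [0.5008 0.4443] board [-0.0295  0.455 ]
saucer top 0.66 [475.328 226.52 ] [ 0.4849 -0.4644] board [-0.1089 -0.4504]
saucer scene 0.68 [217.088 116.32 ] [ 0.4945 -0.4676] board [-0.0996 -0.4543]
24.725
```

View pics/m2.png

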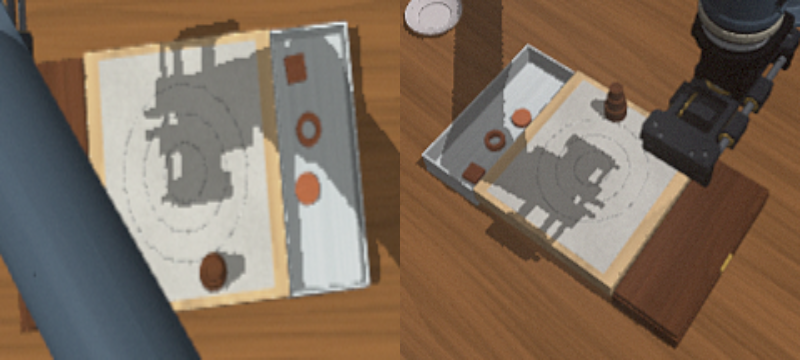

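Run:
```python
from h import *
a=cv2.imread("pics/top2.png")[145:225,350:410];b=cv2.imread("pics/scene2.png")[155:225,205:285]
cv2.imwrite("pics/m3.png",np.hstack([cv2.resize(x,(390,480),interpolation=3) for x in(a,b)]))
for n,p,q in(("square",[367.1,166.5],[244.5,208.6]),("disc",[374.3,206],[271.3,175.6])):print(n,*tri(ray("top",p),ray("scene",q)))
```

```text
square [ 0.67068949 -0.17128    -0.01051821] 0.0009225720946025948
disc [ 0.550641   -0.18321328  0.00764389] 0.0028413319272905884
```

View pics/m3.png

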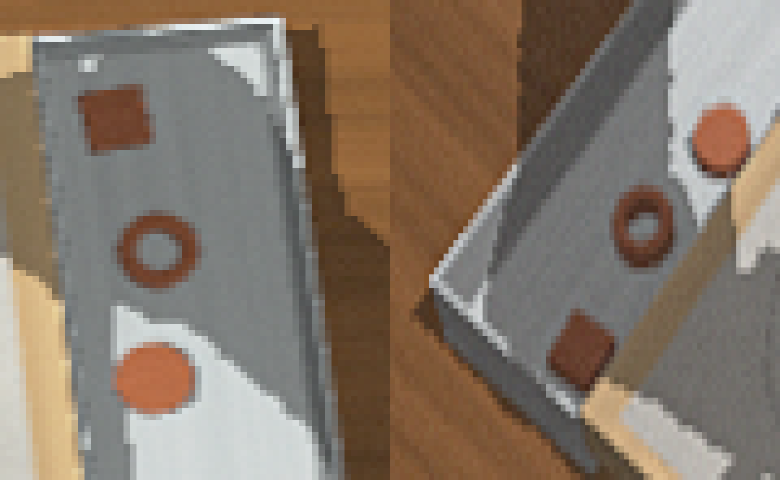

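All three pieces lie flat on the tray floor, so I'm handing the job in.

```bash
python3 -c "
from h import *
ctrl.dwell(.5);print(ticket.finish_job())"
```

```text
the job is handed in; nothing more can be done
None
```

The job is handed in. With the fingers nearly closed, I swept the disc, then the ring, then the square along their lanes and off the board's −y side into the tray. That took about 25 s of robot time.

**Last checks that agreed:**
- The final top and scene pictures show all three pieces lying flat on the tray floor, clear of its walls.
- The mandrel is upright. Its place along the lane is unchanged to under 1 mm, and across the lane it reads within about 4 mm of the start.
- The saucer's top-view position is within about 1.5 mm of the start.
- The side force at the end of each sweep was at most about 1.5 N.

**Last checks that were unreliable or disagreed:**
- **Collar:** the arm partly hid it in the last top picture, so its reading there was about 36 mm off. The scene view had it within about 5 mm of the start, and the arm's path kept well above it.
- **Ring:** the network reported the saucer, with low confidence, when asked for the ring. I confirmed the ring by eye only.
- **Mandrel, scene view:** the network reported the collar when asked for the mandrel. The mandrel figures above come from the top view and the pictures.
- **Square's height:** the two views gave −10 mm, which is impossible. It probably comes from detection error of a pixel or so, since the zoomed picture shows the square lying flat.

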